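# Zero a poppy-seed mill in the middle of its gear backlash

### The arm

A 6-joint arm with a two-finger parallel gripper is mounted at the origin on the work surface. World frame = base frame: x ahead of the robot, y to its left, z up, the work surface at z = 0. Lengths are in m, angles in degrees, forces in N, time in s.
With the tool pointing down it reaches from about 0.25 to 0.725 m from the base axis. Payload 9.7 kg.
Tool frame: the origin (TCP) lies at the very end of the fingers, on their centre line; the grasp point (between the pads) lies 19 mm behind it (bot.grip_point_offset is the z of the grasp point in the tool frame, in m); z points along the fingers, x is the direction in which the jaws open and shut, and the axes are right-handed (so a half turn about z gives the same grasp; the last joint's range is limited). The gripper opens to 85 mm and grips with 20 to 120 N. Pads are 22 mm wide; open, the fingers measure 114 mm over their backs; the gripper's body (76 mm by 85 mm) begins 54 mm behind the grasp point. The pads swing forward as they close: fully open they stand 13 mm farther back than shut.
Start: joints at [0, 4.979, 10.078, 95.1, 0, 90], TCP at [0.55, -0, 0.231] pointing down, gripper open.
Joint ranges: [-179.16, 179.16], [-48.56, 103.87], [-65.8, 70.77], [-126.05, 130.52], [-82.76, 87.17], [-180, 180]. Speed limits (degrees/s): [127.2, 127.2, 147.25, 180, 180, 180].

### API

Orientations are given as [roll, pitch, yaw] about the fixed x, y, z axes, in that order (R = Rz(yaw) Ry(pitch) Rx(roll)).
In Python, from workcell import get_obs, viewer, job_done, bot gives the robot as it stands.
- The arm moves only by the shell command python3 -m handwheel 'ROWS' [FORCE]. ROWS is JSON, a list of rows, each a list of 5 numbers: the closure, from 0 (fully open) to 1 (shut), then the shift along the world's x, y, z in m, then the turn about the world's z in degrees. A call has 1 to 5 rows; each row is the pose to reach, as a shift and turn from the pose measured when the call began; what a row does not reach only later rows make up. A row lasts 1/10 s, in which the tool goes at most 50 mm and 8.59 degrees, less where a joint would pass 70% of its speed; a pose out of reach is approached as far as the arm can. A call with a gripper value outside its range is refused whole. The fingers move at their own pace and stop on an object; FORCE is the grip in N (left out, the last holds). Time passes only in rows, so rows that repeat a pose let the fingers close. It gives the time, the measured TCP pose, the force and the opening at its end, in the units of the state.
- get_obs(): the state, without advancing time (a new reading comes with each control period).
- viewer.camera(name): name is "scene" or "side" or "wrist"; returns a dict with "color" (420x560x3 uint8, blue, green, red), "K" (3x3 intrinsics, pixels), "origin" and "orientation" of the camera in the world. Camera axes: x right, y down, z forward; pixel columns grow to the right and rows downward; lengths in m; the calibration is good to about 2 mm. A picture is of the moment at which its call begins. There is no depth.
- job_done(): hands the job in, once; it reports no verdict.
The state is a dict: "time": time; "q": joint angles; "qd": joint speeds; "joint_efforts": joint torques, N m; "ee_pos": TCP position; "tcp_rot": TCP orientation; "wrist_force": force on the tool from outside, world axes, zero at the start; "torque": the same for the moment, N m; "opening": finger opening in m.
Only numpy, scipy, OpenCV 4.12 (cv2) and the standard library are available. Lean on these libraries where they do the work, as an engineer would, in place of code of your own. Each camera call takes 0.05 s, during which the arm holds its last target.

### The job

Feel the backlash of the poppy-seed mill by its crank: turn the crank gently clockwise (seen from above) until the gears resist, then counterclockwise until they resist, without ever forcing the stiff gears round, and leave the crank standing halfway between the two. Then press the red zero button fully down and let it come up, with the crank still in the middle, and leave everything else on the counter where it stands.

Things in the scene. Friction and masses are not known exactly. Their poses are not given: they have to be found in the camera images.
- mill: Hand-cranked poppy-seed mill on a wooden board 250 x 400 x 20 mm, fixed. Origin on the counter under the crank's upright axis, z up. On the board: a steel gearbox 104 mm across, top 92 mm up, at the origin; a white barrel with a funnel hopper (104 mm across, rim 173 mm up) 88 mm along the mill's +x; a grey readout box (top 55 mm up) and the red button at the +y side.
- mill_axis (a point): Point on the crank's upright turning axis, 130 mm above the counter; axes as the mill's.
- crank: The crank on the gearbox: flat steel arm and knob, turning about the upright axis, pointing along the mill's -x within 0.65 rad. Its play against the hidden geartrain is 20 to 40 mm of knob travel end to end; where it lies varies and cannot be seen; the crank starts inside it. In the play it swings at under 1 N at the knob and stays where left. Origin on the axis, x away from the knob.
- crank_knob (a point): Centre of the crank's dark wooden knob: upright cylinder 25 mm across, 45 mm tall (112 to 157 mm above the counter, this point 137 mm), fixed on the arm 90 mm from the axis. Turns with the crank, x towards the axis. At either end of the play the stiff geartrain resists at once: it stays put up to 10 N of push at the knob, above 13 N it is dragged round. 5 N is plenty to feel it.
- zero_button_top (a point): Centre of the top face of the red round zero button, 28 mm across, 42 mm above the counter at rest, 165 mm to the mill's +y side of the turning axis. It moves straight down 6 mm against a spring, 5 N when fully down, and springs back.
- cup: Bystander: small white ceramic cup, 68 mm across, 55 mm tall, standing on the mill's board. Origin under its centre.
- tamper: Bystander: wooden tamper, 44 mm across, 105 mm tall, standing upright on the mill's board. Origin under its centre.
- springform: Bystander: dark springform pan, 250 mm across, 65 mm tall, on the counter. Origin under its centre.
- bowl: Bystander: white ceramic mixing bowl, 210 mm across, 90 mm tall, standing in the springform pan. Origin under its centre.
- tip_case: Bystander: yellow plastic piping tip case with a white press catch, 110 x 170 x 49 mm, shut. Origin under its centre.
- jar: Bystander: lidded jar, 72 mm across, 120 mm tall. Origin under its centre.
- spatula: Bystander: spatula lying on the counter, long axis its x.

How it is judged (in metres and radians):
On the way, in this order (a step that is already met when the one before it is completed fails the run):
1. the crank is turned clockwise (seen from above) up to the end of its free play (y of gear_c0 in the frame of crank_knob below -0.0058 m), for 0.05 s.
2. then counterclockwise up to the other end of its free play (y of gear_c0 in the frame of crank_knob above 0.0058 m), for 0.05 s.
3. then it is left in the middle of the free play (within 0.04 rad), no finger on the mill (y of gear_c0 in the frame of crank_knob between -0.0016 and 0.0016 m and contact force between the fingers and mill below 0.2 N), for 0.2 s.
4. then the zero button is pressed down (at least 4.5 of its 6 mm) with the crank in the middle (y of gear_c0 in the frame of crank_knob between -0.0016 and 0.0016 m and z of zero_button_top in the frame of mill below 0.0375 m), for 0.05 s.
At the end, for the whole second after the job is handed in: The crank stands still within 0.04 rad (3.6 mm at the knob) of the middle of its free play, the button has come up again, and nothing else has been disturbed (y of gear_c0 in the frame of crank_knob between -0.0016 and 0.0016 m and angular speed of crank below 0.1 rad/s and z of zero_button_top in the frame of mill above 0.0405 m); the robot touches nothing.
It fails at once if the stiff geartrain is forced round (by more than 0.05 rad, 4.5 mm at the knob) (distance of gear_c0 from where it was at the start of the episode above 0.002 m).
It fails at once if another thing on the counter is shifted by more than 20 mm (distance of any of cup, tamper, springform, bowl, tip_case, jar, spatula from where it was at the start of the episode above 0.02 m).
It also fails if it takes over 70 s, if anything falls off the work surface, if the arm or the gripper's body presses on something with over 40 N, if the wrist force passes 120 N, or if a joint passes its speed limit or range.

## Working session

There is one attempt and no reset: what is moved stays moved. The work goes in short steps, Python scripts to look and compute and a shell command to move; the robot and the scene stay as the last step left them, time stands still between calls to the robot, and variables do not carry over. Pictures are saved under pics/ and viewed, and the job is handed in when it is done.

```bash
ls; mkdir -p pics
python3 - <<'E'
from workcell import get_obs, viewer, bot
import cv2
print(get_obs()); print(bot.grip_point_offset)
for n in ["scene","side","wrist"]:
    c=viewer.camera(n); cv2.imwrite(f"pics/{n}0.png",c["color"]); print(n,c["K"],c["origin"],c["orientation"])
E
```

```text
pics
{'time': 0.0, 'q': array([6.88243514e-04, 5.00956501e+00, 1.00355645e+01, 9.50993603e+01,
       2.68986174e-03, 9.00000490e+01]), 'qd': array([-0.08209777,  0.0264295 ,  0.04506387,  0.09507472,  0.14950597,
       -0.0279836 ]), 'joint_efforts': array([ 7.68234549e-04, -5.20392072e+01,  4.64802504e+01,  1.63646933e-02,
        2.23589603e-05, -6.77332673e-05]), 'ee_pos': array([5.49776919e-01, 1.99838627e-05, 2.30607742e-01]), 'tcp_rot': array([-1.79997310e+02,  7.33608080e-02,  6.39244047e-04]), 'wrist_force': array([ 0.17259253, -0.47355104,  0.45600553]), 'torque': array([-0.00547276, -0.01807783,  0.0243986 ]), 'opening': 0.08511079132977244}
-0.0187
scene [[417.21064684   0.         288.19587179]
 [  0.         417.21064684 209.2473689 ]
 [  0.           0.           1.        ]] [ 1.18690519 -0.10329132  1.18320972] [-146.78199077    0.54130954   82.82749428]
side [[458.78790411   0.         274.83325957]
 [  0.         458.78790411 203.11326748]
 [  0.           0.           1.        ]] [-0.08242177  1.09877426  0.90598296] [-122.55882872   -0.35219349 -151.2393954 ]
wrist [[338.97275417   0.         284.38245136]
 [  0.         338.97275417 201.46185989]
 [  0.           0.           1.        ]] [0.55129575 0.07513577 0.37369214] [ 1.62804561e+02  6.44520940e-02 -6.07201169e-02]
```

View pics/scene0.png

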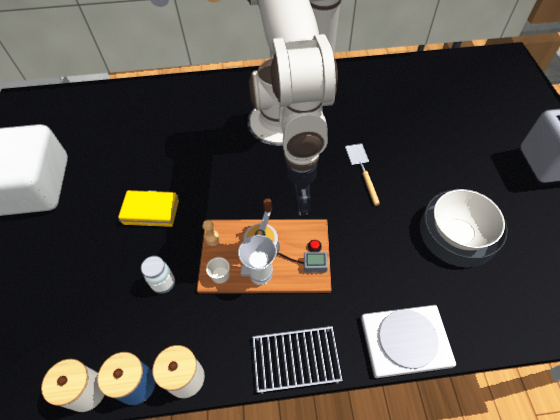

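View pics/side0.png

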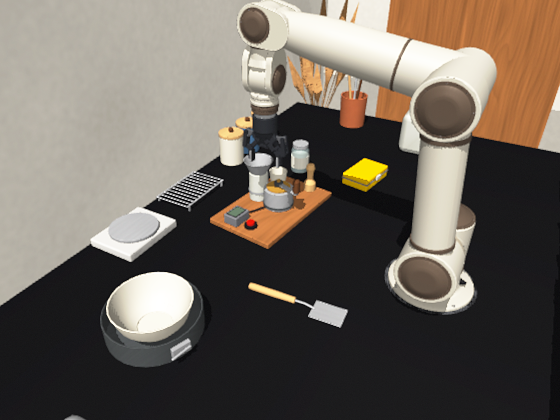

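View pics/wrist0.png

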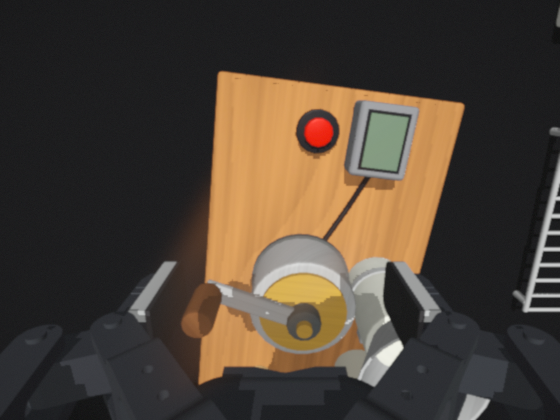

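The wrist view shows the button at (318,131), crank hub at (304,322), knob at (200,310), and the board's top corners at (219,72) and (464,104). I'll zoom in and measure them.

```bash
cat > h.py <<'E'
import numpy as np, cv2
from scipy.spatial.transform import Rotation as R
from workcell import get_obs, viewer
def ray(c,u,v,z):
    d=R.from_euler('xyz',c["orientation"],degrees=True).as_matrix()@np.linalg.inv(c["K"])@np.array([u,v,1.])
    o=np.array(c["origin"]); return o+d*(z-o[2])/d[2]
def proj(c,p):
    q=c["K"]@(R.from_euler('xyz',c["orientation"],degrees=True).as_matrix().T@(np.array(p)-c["origin"])); return q[:2]/q[2]
def crop(img,x0,y0,x1,y1,s,f): cv2.imwrite(f,cv2.resize(img[y0:y1,x0:x1],None,fx=s,fy=s,interpolation=cv2.INTER_CUBIC))
E
python3 - <<'E'
from h import *
c=viewer.camera("wrist")
for n,u,v,z in [("btn",318,131,.042),("TL",219,72,.02),("TR",464,104,.02)]: print(n,ray(c,u,v,z))
crop(c["color"],160,230,400,410,3.2,"pics/w1.png")
s=viewer.camera("scene")
crop(s["color"],185,180,345,300,4.5,"pics/s1.png")
for n,u,v,z in [("btn",315,245,.042),("knob",267,204,.157)]: print(n,ray(s,u,v,z))
E
```

```text
btn [0.58331396 0.04343411 0.042     ]
TL [0.48709848 0.09813322 0.02      ]
TR [0.73107618 0.06781977 0.02      ]
btn [0.58612468 0.04503198 0.042     ]
knob [ 0.49223249 -0.08901851  0.157     ]
```

View pics/w1.png

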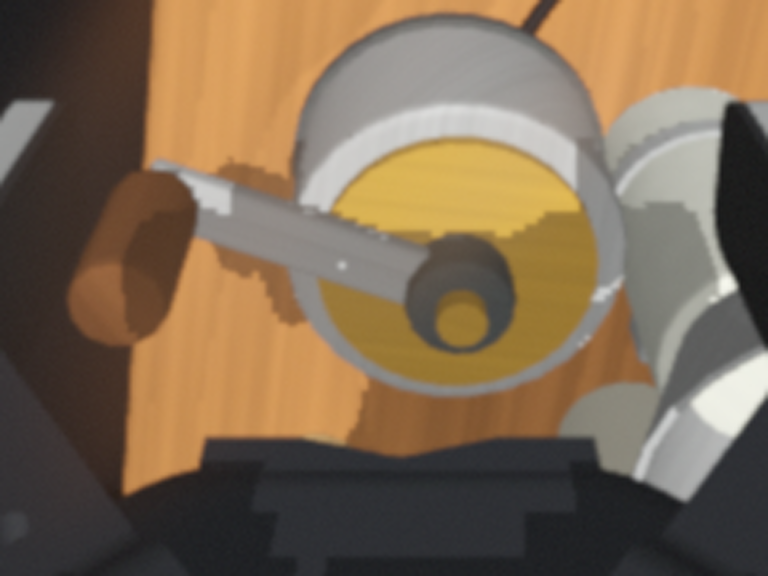

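View pics/s1.png

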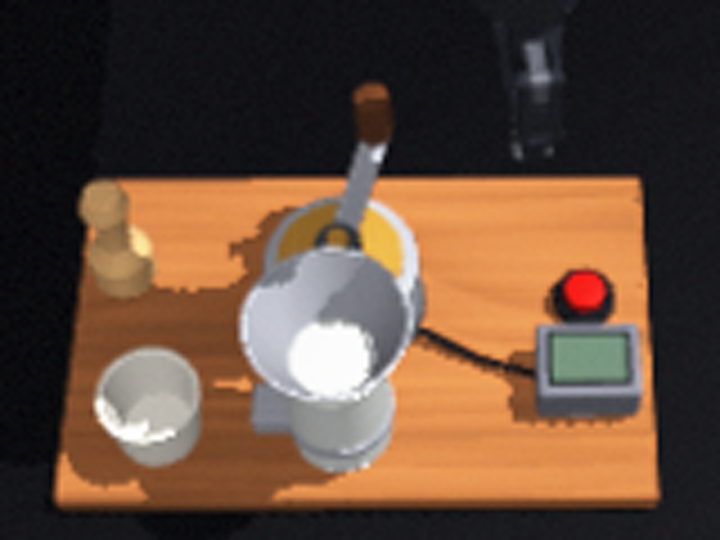

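Run:
```python
from h import *
c=viewer.camera("wrist");s=viewer.camera("scene")
k=ray(c,196.9,325.3,.157);print("knob wrist",k)
print("knob scene",ray(s,185+371/4.5,180+95/4.5,.157))
for z in(.11,.12,.13):print("hub",z,ray(c,304.4,330,z), ray(s,185+341/4.5,180+235/4.5,z))
for P in [(640,178),(660,505),(80,178),(55,500)]: print(ray(s,185+P[0]/4.5,180+P[1]/4.5,.02))
for P in [(105,197)]: print("tamper",ray(s,185+P[0]/4.5,180+P[1]/4.5,.105))
print("hop",ray(s,185+328/4.5,180+325/4.5,.173))
# gearbox circle r=.052 top z=.092
```

```text
knob wrist [ 0.48491404 -0.08991279  0.157     ]
knob scene [ 0.48207376 -0.08669563  0.157     ]
hub 0.11 [ 0.56943812 -0.13084795  0.11      ] [ 0.55859507 -0.11652169  0.11      ]
hub 0.12 [ 0.56875165 -0.12304531  0.12      ] [ 0.56444956 -0.11639841  0.12      ]
hub 0.13 [ 0.56806517 -0.11524266  0.13      ] [ 0.57030406 -0.11627513  0.13      ]
[0.48655839 0.10264219 0.02      ]
[0.73640341 0.07139169 0.02      ]
[ 0.43315787 -0.3025292   0.02      ]
[ 0.68184039 -0.32220754  0.02      ]
tamper [ 0.50557518 -0.27146132  0.105     ]
hop [ 0.6568753  -0.12910474  0.173     ]
```

The two cameras agree, and so do the given sizes: axis at about (0.568, -0.117) and knob at about (0.484, -0.0885). That puts the knob 89 mm from the axis at an angle of 161°, and the button at (0.585, 0.044). I'll straddle the knob with the jaws along its tangent.

```bash
python3 -m handwheel '[[0.5,-0.02,-0.03,0,8.5],[0.5,-0.04,-0.06,0,17],[0.5,-0.066,-0.0885,0,25.5],[0.5,-0.066,-0.0885,0,34],[0.5,-0.066,-0.0885,0,42.5]]' 20; python3 -m handwheel '[[0.5,0,0,0,8.5],[0.5,0,0,0,17],[0.5,0,0,0,25.5],[0.5,0,0,0,29],[0.5,0,0,0,29]]'
python3 - <<'E'
from h import *
o=get_obs();print(o)
c=viewer.camera("wrist");cv2.imwrite("pics/w2.png",c["color"])
s=viewer.camera("scene");crop(s["color"],185,150,345,300,4,"pics/s2.png")
E
```

```text
time: 0.85
ee_pos: [0.4833, -0.0894, 0.2315]
tcp_rot: [180.0, -0.0, 42.7]
wrist_force: [0.9, 0.2, -0.2]
opening: 0.0427
time: 1.35
ee_pos: [0.4833, -0.0894, 0.2315]
tcp_rot: [180.0, -0.0, 71.8]
wrist_force: [-0.1, -0.3, 0.3]
opening: 0.0426
{'time': 1.35, 'q': array([-1.04833047e+01, -3.05758412e+00,  1.95761249e+00,  9.49779115e+01,
        7.02277702e-03,  7.73288962e+00]), 'qd': array([ 0.10898939, -0.04711812,  0.06036905, -0.07155923, -0.00819487,
        4.48782675]), 'joint_efforts': array([-1.27760696e-02, -4.31265736e+01,  4.65049195e+01, -6.64934894e-03,
        4.22731709e-04, -1.03015691e+00]), 'ee_pos': array([ 0.48333108, -0.08939893,  0.23151732]), 'tcp_rot': array([ 1.79963999e+02, -1.19758080e-02,  7.17838117e+01]), 'wrist_force': array([-0.13870518, -0.31276703,  0.29261027]), 'torque': array([-0.00255944,  0.01329209,  0.0296682 ]), 'opening': 0.04260586086625834}
```

View pics/w2.png

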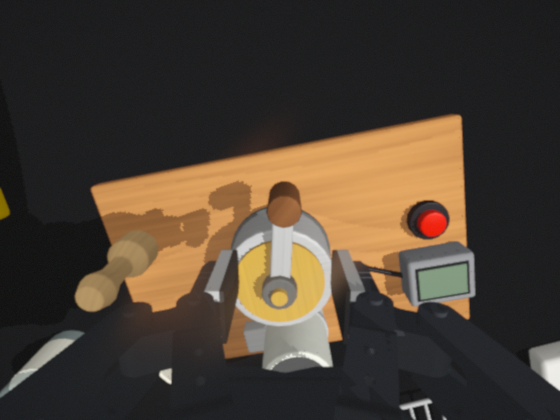

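View pics/s2.png

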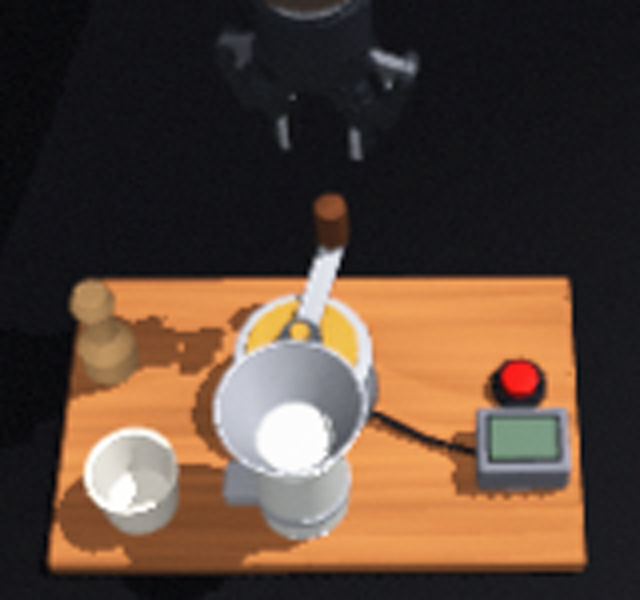

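The wrist view has the knob top at (285,211) and the hub at (280,298). Both sit on the jaw centre line at column 284, so the jaws are aligned. I'll re-measure from here.

Run:
```python
from h import *
c=viewer.camera("wrist")
print(ray(c,285,211,.157),ray(c,280,298,.13),ray(c,432,224,.042))
crop(c["color"],190,150,370,320,4,"pics/w3.png")
```

```text
[ 0.48354442 -0.0889693   0.157     ] [ 0.56320878 -0.1198017   0.13      ] [0.58323908 0.04050362 0.042     ]
```

View pics/w3.png

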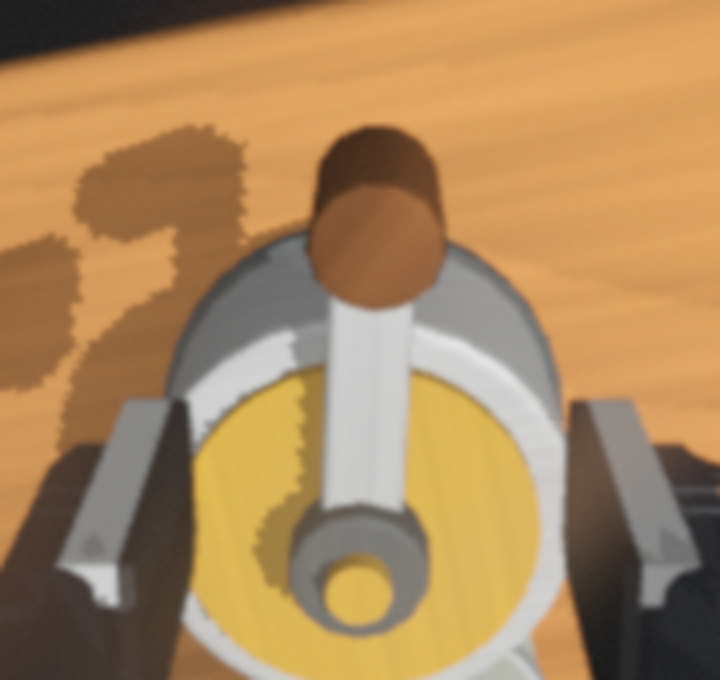

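The knob is right under the TCP, so I'll descend around it.

```bash
python3 -m handwheel '[[0.5,0,0,-0.04,0],[0.5,0,0,-0.08,0],[0.5,0,0,-0.106,0],[0.5,0,0,-0.106,0],[0.5,0,0,-0.106,0]]'
python3 - <<'E'
from h import *
c=viewer.camera("wrist");crop(c["color"],140,100,420,310,2.8,"pics/w4.png")
o=get_obs();print(o["wrist_force"],o["ee_pos"])
A=np.array([.568,-.118])
p=o["ee_pos"][:2]-A;print(np.degrees(np.arctan2(p[1],p[0])),np.linalg.norm(p))
ph0=161
for d in range(-24,26,2):
    q=A+.09*np.array([np.cos(np.radians(ph0+d)),np.sin(np.radians(ph0+d))]);print(d,(q-o["ee_pos"][:2]).round(4))
E
```

```text
time: 2.0
ee_pos: [0.4834, -0.0894, 0.1263]
tcp_rot: [180.0, -0.0, 71.6]
wrist_force: [-1.0, 0.3, 0.7]
opening: 0.0426
[ 0.26198022 -0.3616916   1.08923812] [ 0.48396621 -0.08950117  0.1272034 ]
161.2663860770762 0.08873477492795284
-24 [0.0182 0.0329]
-22 [0.0161 0.0305]
-20 [0.0141 0.0281]
-18 [0.0122 0.0257]
-16 [0.0103 0.0231]
-14 [0.0086 0.0205]
-12 [0.0069 0.0179]
-10 [0.0053 0.0151]
-8 [0.0038 0.0124]
-6 [0.0025 0.0095]
-4 [0.0012 0.0067]
-2 [0.     0.0038]
0 [-0.0011  0.0008]
2 [-0.002  -0.0022]
4 [-0.0029 -0.0052]
6 [-0.0037 -0.0083]
8 [-0.0043 -0.0113]
10 [-0.0049 -0.0144]
12 [-0.0053 -0.0175]
14 [-0.0056 -0.0207]
16 [-0.0058 -0.0238]
18 [-0.006  -0.0269]
20 [-0.006  -0.0301]
22 [-0.0058 -0.0332]
24 [-0.0056 -0.0363]
```

View pics/w4.png

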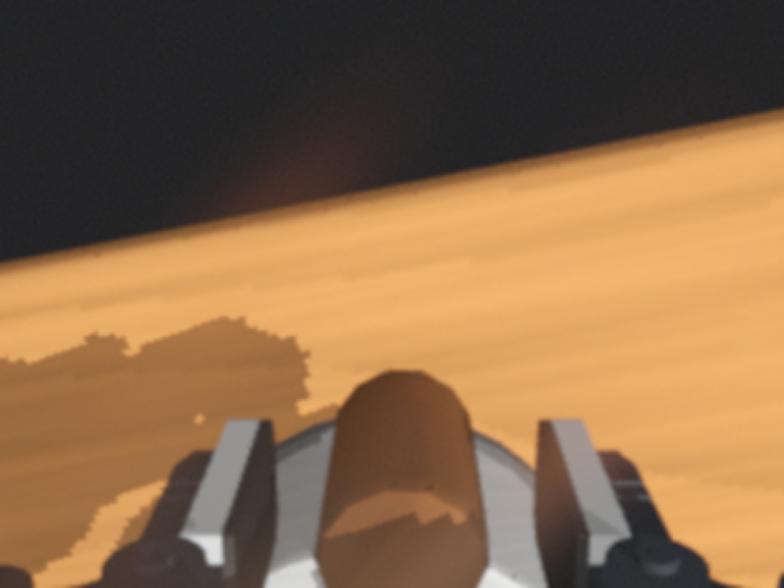

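```bash
python3 -m handwheel '[[0.58,0.0005,0.0015,0,-1],[0.58,0.001,0.003,0,-2],[0.58,0.001,0.003,0,-2]]'; python3 -m handwheel '[[0.58,0.0003,0.001,0,-0.6],[0.58,0.0006,0.002,0,-1.3],[0.58,0.0006,0.002,0,-1.3]]'; python3 -m handwheel '[[0.58,0.0003,0.001,0,-0.6],[0.58,0.0003,0.001,0,-0.6]]'
```

```text
time: 2.35
ee_pos: [0.4855, -0.0864, 0.1282]
tcp_rot: [179.8, -0.0, 69.5]
wrist_force: [-0.3, 0.1, 0.5]
opening: 0.0358
time: 2.65
ee_pos: [0.4862, -0.0843, 0.1283]
tcp_rot: [179.8, -0.0, 68.2]
wrist_force: [-0.0, 0.2, 0.8]
opening: 0.036
time: 2.85
ee_pos: [0.4865, -0.0832, 0.1283]
tcp_rot: [179.8, -0.0, 67.6]
wrist_force: [-0.2, -0.3, 0.4]
opening: 0.036
```

```bash
for i in 1; do :; done; python3 -m handwheel '[[0.58,0.0001,0.001,0,-0.6],[0.58,0.0002,0.002,0,-1.3],[0.58,0.0002,0.002,0,-1.3]]'
python3 - <<'E'
from h import *
c=viewer.camera("wrist");crop(c["color"],140,100,420,310,2.8,"pics/w5.png");print(get_obs()["wrist_force"])
E
```

```text
time: 3.15
ee_pos: [0.4866, -0.0811, 0.1282]
tcp_rot: [179.8, -0.0, 66.3]
wrist_force: [-0.1, 0.3, -0.4]
opening: 0.0357
[-0.41421418 -1.24791195 -0.39200895]
```

View pics/w5.png

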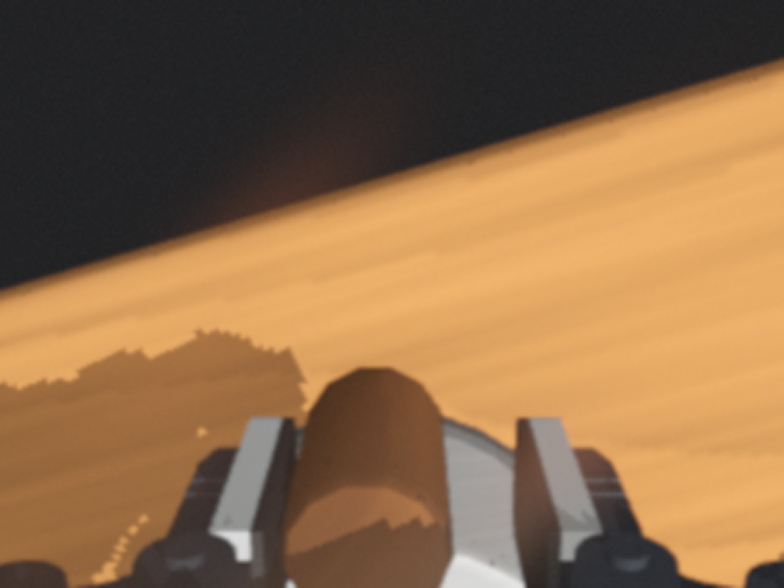

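The left pad is on the knob at column 290 of the crop. I'll keep pushing gently clockwise.

```bash
python3 -m handwheel '[[0.58,0.0002,0.0007,0,-0.5],[0.58,0.0005,0.0014,0,-0.9],[0.58,0.0005,0.0014,0,-0.9]]';python3 -m handwheel '[[0.58,0.0002,0.0007,0,-0.5],[0.58,0.0005,0.0014,0,-0.9],[0.58,0.0005,0.0014,0,-0.9]]'
```

```text
time: 3.5
ee_pos: [0.4872, -0.0796, 0.1282]
tcp_rot: [179.8, -0.1, 65.4]
wrist_force: [-0.3, 0.4, 0.5]
opening: 0.036
time: 3.8
ee_pos: [0.4877, -0.0781, 0.1282]
tcp_rot: [179.8, -0.1, 64.5]
wrist_force: [0.3, -0.0, -0.2]
opening: 0.0357
```

```bash
python3 -m handwheel '[[0.58,0.0002,0.0007,0,-0.5],[0.58,0.0005,0.0014,0,-0.9],[0.58,0.0005,0.0014,0,-0.9]]'
```

```text
time: 4.1
ee_pos: [0.4882, -0.0766, 0.1282]
tcp_rot: [179.8, -0.1, 63.5]
wrist_force: [0.7, -0.6, 0.7]
opening: 0.0358
```

```bash
python3 -m handwheel '[[0.58,0.0002,0.0007,0,-0.5],[0.58,0.0005,0.0014,0,-0.9],[0.58,0.0005,0.0014,0,-0.9]]'
```

```text
time: 4.4
ee_pos: [0.4888, -0.0751, 0.1282]
tcp_rot: [179.8, -0.1, 62.6]
wrist_force: [0.1, -0.6, 0.6]
opening: 0.0357
```

```bash
python3 -m handwheel '[[0.58,0.0003,0.0007,0,-0.5],[0.58,0.0007,0.0014,0,-0.9],[0.58,0.0007,0.0014,0,-0.9]]'
```

```text
time: 4.7
ee_pos: [0.4895, -0.0736, 0.1282]
tcp_rot: [179.8, -0.1, 61.7]
wrist_force: [0.4, 0.4, 1.4]
opening: 0.036
```

```bash
python3 -m handwheel '[[0.58,0.0003,0.0007,0,-0.5],[0.58,0.0007,0.0014,0,-0.9],[0.58,0.0007,0.0014,0,-0.9]]'
python3 - <<'E'
from h import *
c=viewer.camera("wrist");crop(c["color"],140,100,420,310,2.8,"pics/w6.png");print(get_obs()["wrist_force"])
E
```

```text
time: 5.0
ee_pos: [0.4901, -0.0723, 0.1281]
tcp_rot: [179.8, -0.0, 60.8]
wrist_force: [-1.2, -3.1, 0.5]
opening: 0.036
[-0.56501491 -2.03820231  0.45478211]
```

View pics/w6.png

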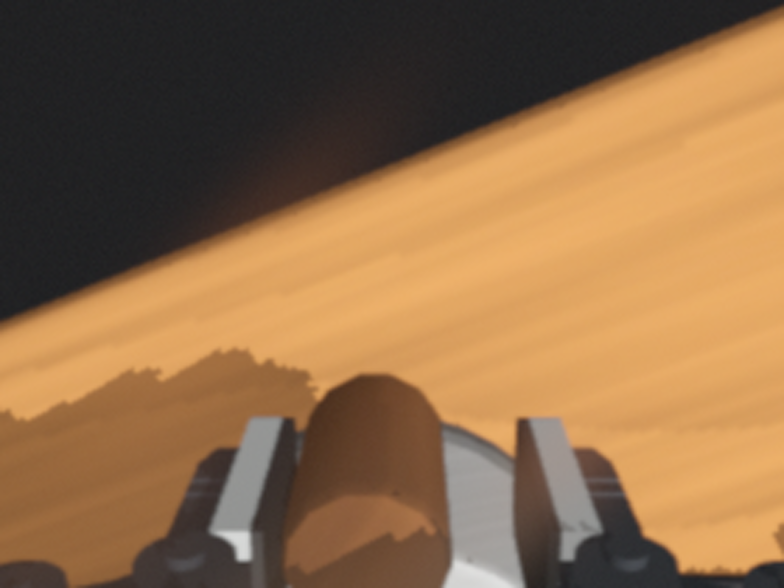

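The resistance has risen to about 3 N with the left pad on the knob. I'll nudge a little further to make sure.

```bash
python3 -m handwheel '[[0.58,0.0002,0.0004,0,-0.3],[0.58,0.0002,0.0004,0,-0.3]]'
```

```text
time: 5.25
ee_pos: [0.4902, -0.0723, 0.1282]
tcp_rot: [179.8, 0.0, 60.5]
wrist_force: [-1.0, -4.5, 0.3]
opening: 0.0357
```

```bash
python3 -m handwheel '[[0.58,0.0001,0.0005,0,-0.2],[0.58,0.0001,0.0005,0,-0.2]]'
python3 - <<'E'
from h import *
o=get_obs();print(o["wrist_force"],o["ee_pos"])
E
```

```text
time: 5.45
ee_pos: [0.4903, -0.0723, 0.1281]
tcp_rot: [179.8, 0.1, 60.2]
wrist_force: [-0.7, -5.8, -0.6]
opening: 0.0359
[-0.69703382 -5.75075768 -0.60248731] [ 0.49029591 -0.07227013  0.1281336 ]
```

The clockwise end is confirmed: 5.8 N with the tool at rest at (0.4903, -0.0723). Next I'll compute the counterclockwise arc.

Run:
```python
from h import *
A=np.array([.568,-.118]);p0=np.array([.4903,-.0723]);r=p0-A;ph=np.arctan2(r[1],r[0]);R0=np.linalg.norm(r);print(np.degrees(ph),R0)
for s in range(0,56,2):
    a=ph+s/1000/.09;q=A+R0*np.array([np.cos(a),np.sin(a)]);print(s,(q-p0).round(4),q.round(4),round(np.degrees(a-ph),1))
```

```text
149.53767774657604 0.09014310844429534
0 [0. 0.] [ 0.4903 -0.0723] 0.0
2 [-0.001  -0.0017] [ 0.4893 -0.074 ] 1.3
4 [-0.002  -0.0035] [ 0.4883 -0.0758] 2.5
6 [-0.0029 -0.0053] [ 0.4874 -0.0776] 3.8
8 [-0.0038 -0.0071] [ 0.4865 -0.0794] 5.1
10 [-0.0046 -0.0089] [ 0.4857 -0.0812] 6.4
12 [-0.0054 -0.0107] [ 0.4849 -0.083 ] 7.6
14 [-0.0061 -0.0126] [ 0.4842 -0.0849] 8.9
16 [-0.0069 -0.0145] [ 0.4834 -0.0868] 10.2
18 [-0.0075 -0.0163] [ 0.4828 -0.0886] 11.5
20 [-0.0082 -0.0182] [ 0.4821 -0.0905] 12.7
22 [-0.0088 -0.0202] [ 0.4815 -0.0925] 14.0
24 [-0.0093 -0.0221] [ 0.481  -0.0944] 15.3
26 [-0.0098 -0.024 ] [ 0.4805 -0.0963] 16.6
28 [-0.0103 -0.026 ] [ 0.48   -0.0983] 17.8
30 [-0.0107 -0.0279] [ 0.4796 -0.1002] 19.1
32 [-0.011  -0.0299] [ 0.4793 -0.1022] 20.4
34 [-0.0114 -0.0319] [ 0.4789 -0.1042] 21.6
36 [-0.0117 -0.0339] [ 0.4786 -0.1062] 22.9
38 [-0.0119 -0.0359] [ 0.4784 -0.1082] 24.2
40 [-0.0121 -0.0378] [ 0.4782 -0.1101] 25.5
42 [-0.0123 -0.0398] [ 0.478  -0.1121] 26.7
44 [-0.0124 -0.0418] [ 0.4779 -0.1141] 28.0
46 [-0.0124 -0.0438] [ 0.4779 -0.1161] 29.3
48 [-0.0124 -0.0459] [ 0.4779 -0.1182] 30.6
50 [-0.0124 -0.0479] [ 0.4779 -0.1202] 31.8
52 [-0.0123 -0.0499] [ 0.478  -0.1222] 33.1
54 [-0.0122 -0.0519] [ 0.4781 -0.1242] 34.4
```

```bash
python3 -m handwheel '[[0.58,-0.001,-0.0017,0,1.3],[0.58,-0.002,-0.0035,0,2.5],[0.58,-0.0029,-0.0053,0,3.8],[0.58,-0.0038,-0.0071,0,5.1],[0.58,-0.0046,-0.0089,0,6.4]]'; python3 -m handwheel '[[0.58,-0.0004,-0.0009,0,0.6],[0.58,-0.0008,-0.0018,0,1.2],[0.58,-0.0011,-0.0027,0,1.9],[0.58,-0.0015,-0.0037,0,2.5],[0.58,-0.0015,-0.0037,0,2.5]]'
```

```text
time: 5.95
ee_pos: [0.4856, -0.0812, 0.1282]
tcp_rot: [179.8, 0.0, 66.8]
wrist_force: [-0.6, 0.2, -0.2]
opening: 0.0358
time: 6.45
ee_pos: [0.4841, -0.085, 0.1282]
tcp_rot: [179.8, 0.1, 69.3]
wrist_force: [1.5, 0.8, 0.3]
opening: 0.0361
```

```bash
python3 -m handwheel '[[0.58,-0.0004,-0.0009,0,0.6],[0.58,-0.0008,-0.0018,0,1.2],[0.58,-0.0011,-0.0027,0,1.9],[0.58,-0.0014,-0.0037,0,2.5],[0.58,-0.0014,-0.0037,0,2.5]]'
```

```text
time: 6.95
ee_pos: [0.4826, -0.0889, 0.1281]
tcp_rot: [179.8, 0.1, 71.8]
wrist_force: [-0.1, 0.0, -0.0]
opening: 0.0358
```

```bash
python3 -m handwheel '[[0.58,-0.0003,-0.0009,0,0.6],[0.58,-0.0006,-0.0019,0,1.2],[0.58,-0.0009,-0.0028,0,1.9],[0.58,-0.0012,-0.0038,0,2.5],[0.58,-0.0012,-0.0038,0,2.5]]'
python3 - <<'E'
from h import *
c=viewer.camera("wrist");crop(c["color"],140,100,420,310,2.8,"pics/w7.png");print(get_obs()["wrist_force"])
E
```

```text
time: 7.45
ee_pos: [0.4814, -0.0928, 0.1281]
tcp_rot: [179.8, 0.1, 74.3]
wrist_force: [0.4, 0.5, -0.6]
opening: 0.0359
[-0.33200121  0.55615538  0.16561619]
```

View pics/w7.png

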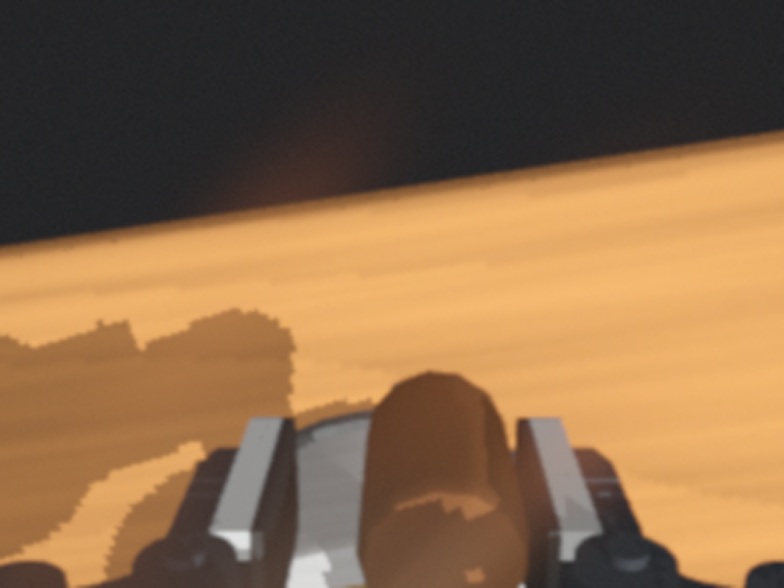

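The right pad is now pushing the knob at about column 520 of the crop. I'll continue counterclockwise, more slowly.

```bash
python3 -m handwheel '[[0.58,-0.0003,-0.001,0,0.6],[0.58,-0.0006,-0.0019,0,1.2],[0.58,-0.0008,-0.0029,0,1.9],[0.58,-0.001,-0.0038,0,2.5],[0.58,-0.001,-0.0038,0,2.5]]'
```

```text
time: 8.0
ee_pos: [0.4804, -0.0968, 0.1281]
tcp_rot: [179.8, 0.1, 76.8]
wrist_force: [0.3, 0.8, 0.1]
opening: 0.036
```

```bash
python3 -m handwheel '[[0.58,-0.0002,-0.0008,0,0.5],[0.58,-0.0004,-0.0016,0,1],[0.58,-0.0006,-0.0024,0,1.5],[0.58,-0.0006,-0.0024,0,1.5]]'
```

```text
time: 8.4
ee_pos: [0.4798, -0.0993, 0.1281]
tcp_rot: [179.7, 0.1, 78.3]
wrist_force: [-0.7, 0.8, 0.0]
opening: 0.0361
```

```bash
python3 -m handwheel '[[0.58,-0.0001,-0.0007,0,0.5],[0.58,-0.0003,-0.0015,0,1],[0.58,-0.0003,-0.0015,0,1]]'
```

```text
time: 8.7
ee_pos: [0.4795, -0.1009, 0.1281]
tcp_rot: [179.7, 0.1, 79.4]
wrist_force: [0.1, -0.2, -0.3]
opening: 0.0361
```

```bash
python3 -m handwheel '[[0.58,-0.0001,-0.0007,0,0.5],[0.58,-0.0003,-0.0015,0,1],[0.58,-0.0003,-0.0015,0,1]]'
```

```text
time: 9.0
ee_pos: [0.4792, -0.1025, 0.1281]
tcp_rot: [179.7, 0.1, 80.4]
wrist_force: [0.2, 0.6, 0.5]
opening: 0.0358
```

```bash
python3 -m handwheel '[[0.58,-0.0001,-0.0007,0,0.5],[0.58,-0.0002,-0.0015,0,1],[0.58,-0.0002,-0.0015,0,1]]'
```

```text
time: 9.3
ee_pos: [0.479, -0.1041, 0.1281]
tcp_rot: [179.7, 0.1, 81.4]
wrist_force: [0.6, 0.4, -0.2]
opening: 0.0359
```

```bash
python3 -m handwheel '[[0.58,-0.0001,-0.0007,0,0.5],[0.58,-0.0002,-0.0015,0,1],[0.58,-0.0002,-0.0015,0,1]]'
```

```text
time: 9.6
ee_pos: [0.4788, -0.1057, 0.1281]
tcp_rot: [179.7, 0.1, 82.4]
wrist_force: [0.2, 1.0, -0.2]
opening: 0.0358
```

```bash
python3 -m handwheel '[[0.58,-0.0001,-0.0007,0,0.5],[0.58,-0.0002,-0.0015,0,1],[0.58,-0.0002,-0.0015,0,1]]'
```

```text
time: 9.9
ee_pos: [0.4786, -0.1073, 0.1281]
tcp_rot: [179.7, 0.1, 83.4]
wrist_force: [0.3, 0.5, -0.6]
opening: 0.0363
```

```bash
python3 -m handwheel '[[0.58,-0.0001,-0.0007,0,0.5],[0.58,-0.0001,-0.0013,0,0.9],[0.58,-0.0001,-0.0013,0,0.9]]'
```

```text
time: 10.2
ee_pos: [0.4784, -0.1087, 0.1281]
tcp_rot: [179.7, 0.1, 84.4]
wrist_force: [-0.6, -1.0, 0.2]
opening: 0.0361
```

```bash
python3 -m handwheel '[[0.58,0,-0.0007,0,0.5],[0.58,-0.0001,-0.0013,0,0.9],[0.58,-0.0001,-0.0013,0,0.9]]'
```

```text
time: 10.5
ee_pos: [0.4783, -0.1101, 0.1281]
tcp_rot: [179.7, 0.1, 85.3]
wrist_force: [0.2, 0.8, -0.6]
opening: 0.0357
```

```bash
python3 -m handwheel '[[0.58,0,-0.0007,0,0.5],[0.58,-0.0001,-0.0013,0,0.9],[0.58,-0.0001,-0.0013,0,0.9]]'
python3 - <<'E'
from h import *
c=viewer.camera("wrist");crop(c["color"],140,100,420,310,2.8,"pics/w8.png");print(get_obs()["wrist_force"])
E
```

```text
time: 10.8
ee_pos: [0.4785, -0.1105, 0.1281]
tcp_rot: [179.7, -0.0, 86.2]
wrist_force: [1.1, 7.1, 0.3]
opening: 0.036
[ 2.19614068  6.63354111 -0.0503287 ]
```

View pics/w8.png

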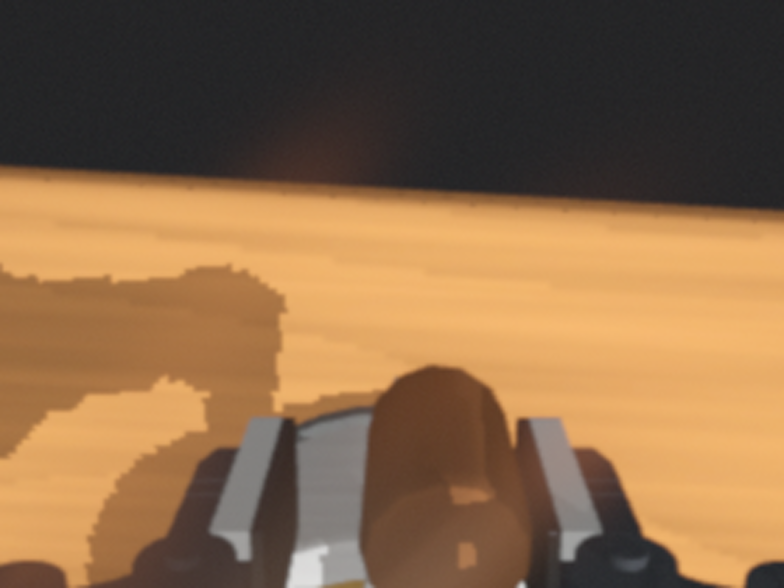

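The counterclockwise end is found: 7 N with the tool stopped at (0.4785, -0.1105). Next I'll work out the middle.

Run:
```python
from h import *
o=get_obs();A=np.array([.568,-.118])
f=lambda p:np.degrees(np.arctan2(p[1]-A[1],p[0]-A[0]))
a1=f((.4903,-.0723));p2=o["ee_pos"][:2];a2=f(p2)
sl=np.degrees((.0359-.025)/.09);play=a2-a1-sl;print(a1,a2,sl,play,"mm",np.radians(play)*90)
t=a2-sl-play/2;print("target",t,o["tcp_rot"][2])
for a in [a2-1.5*k for k in range(1,11)]+[t]:
    q=A+.0901*np.array([np.cos(np.radians(a)),np.sin(np.radians(a))]);print(round(a-a2,2),(q-p2).round(4),q.round(4))
```

```text
149.53767774657604 175.19812422972834 6.939155518806637 18.721290964345663 mm 29.407335079652654
target 158.89832322874886 86.23624403289692
-1.5 [-0.0001  0.0024] [ 0.4784 -0.1081]
-3.0 [0.0002 0.0047] [ 0.4787 -0.1058]
-4.5 [0.0005 0.007 ] [ 0.4791 -0.1034]
-6.0 [0.0009 0.0094] [ 0.4795 -0.1011]
-7.5 [0.0014 0.0117] [ 0.48   -0.0988]
-9.0 [0.002 0.014] [ 0.4805 -0.0965]
-10.5 [0.0025 0.0163] [ 0.4811 -0.0942]
-12.0 [0.0032 0.0185] [ 0.4817 -0.092 ]
-13.5 [0.0039 0.0208] [ 0.4825 -0.0897]
-15.0 [0.0047 0.023 ] [ 0.4832 -0.0875]
-16.3 [0.0054 0.0249] [ 0.4839 -0.0856]
```

```bash
python3 -m handwheel '[[0.58,0,0.0024,0,-1.5],[0.58,0.0002,0.0047,0,-3],[0.58,0.0005,0.007,0,-4.5],[0.58,0.0007,0.0082,0,-5.2],[0.58,0.0009,0.0094,0,-6]]'; python3 -m handwheel '[[0.58,0.0002,0.001,0,-0.6],[0.58,0.0004,0.002,0,-1.3],[0.58,0.0007,0.0032,0,-2],[0.58,0.0011,0.0045,0,-2.9],[0.58,0.0011,0.0045,0,-2.9]]'
```

```text
time: 11.35
ee_pos: [0.4795, -0.1012, 0.1281]
tcp_rot: [179.7, -0.0, 80.2]
wrist_force: [0.9, 0.3, -0.2]
opening: 0.0358
time: 11.85
ee_pos: [0.4806, -0.0965, 0.1281]
tcp_rot: [179.7, -0.0, 77.3]
wrist_force: [-0.5, 0.5, 0.0]
opening: 0.036
```

```bash
python3 -m handwheel '[[0.58,0.0003,0.001,0,-0.6],[0.58,0.0006,0.002,0,-1.3],[0.58,0.0009,0.003,0,-2],[0.58,0.0013,0.0045,0,-2.9],[0.58,0.0013,0.0045,0,-2.9]]'
```

```text
time: 12.35
ee_pos: [0.482, -0.0918, 0.1281]
tcp_rot: [179.7, -0.0, 74.3]
wrist_force: [0.9, -0.2, -0.1]
opening: 0.036
```

Another 6.2 mm in y and 1.9 mm in x, ending slowly.

```bash
python3 -m handwheel '[[0.58,0.0005,0.0016,0,-1.2],[0.58,0.0009,0.003,0,-2.3],[0.58,0.0012,0.004,0,-3.1],[0.58,0.0015,0.005,0,-3.8],[0.58,0.0015,0.005,0,-3.8]]';python3 -m handwheel '[[0.58,0.0002,0.0006,0,-0.4],[0.58,0.0004,0.0012,0,-0.8],[0.58,0.0004,0.0012,0,-0.8]]'
python3 - <<'E'
from h import *
c=viewer.camera("wrist");crop(c["color"],140,100,420,310,2.8,"pics/w9.png");o=get_obs();print(o["wrist_force"],o["ee_pos"])
E
```

```text
time: 12.85
ee_pos: [0.4835, -0.0866, 0.1281]
tcp_rot: [179.7, -0.0, 70.5]
wrist_force: [-1.0, 0.3, -0.1]
opening: 0.0363
time: 13.15
ee_pos: [0.4839, -0.0854, 0.1281]
tcp_rot: [179.7, -0.0, 69.7]
wrist_force: [-0.7, -0.6, -0.5]
opening: 0.0359
[0.0608774  0.08768411 0.44688828] [ 0.48386163 -0.08538015  0.12812009]
```

View pics/w9.png

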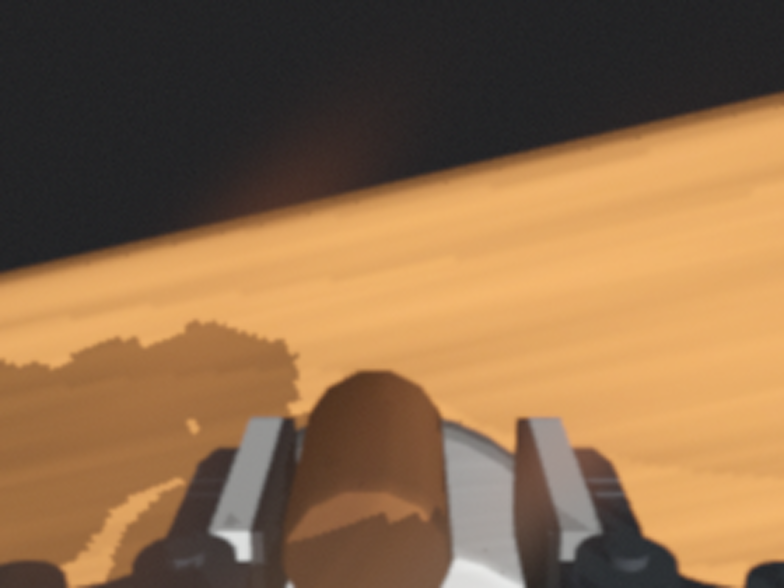

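The left pad is on the knob and the tool is within 0.2 mm of the target. I'll back off to the middle of the slack and lift straight up.

```bash
python3 -m handwheel '[[0.58,-0.001,-0.0025,0,0],[0.58,-0.0019,-0.005,0,0],[0.58,-0.0019,-0.005,0,0],[0.58,-0.0019,-0.005,0,0],[0.58,-0.0019,-0.005,0,0]]'
python3 - <<'E'
from h import *
c=viewer.camera("wrist");crop(c["color"],140,100,420,310,2.8,"pics/w10.png")
E
```

```text
time: 13.7
ee_pos: [0.482, -0.0904, 0.1281]
tcp_rot: [179.7, -0.0, 69.7]
wrist_force: [-0.3, -0.1, 0.2]
opening: 0.0359
```

View pics/w10.png

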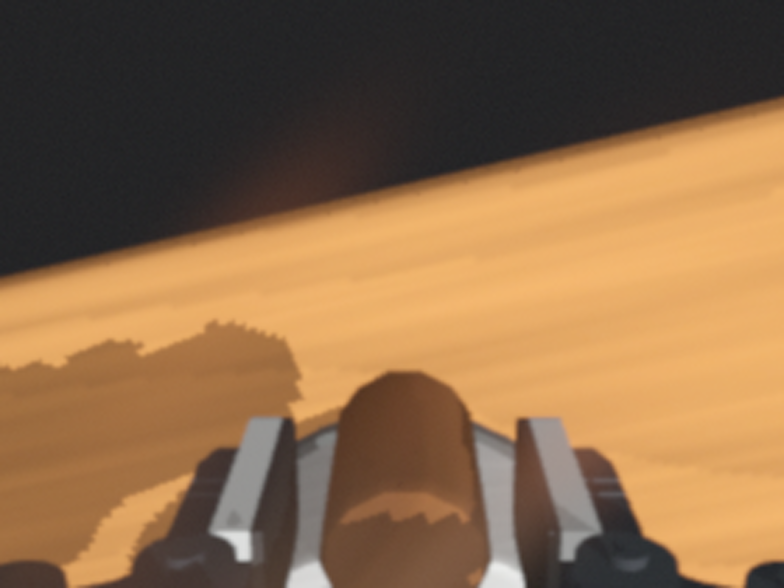

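The knob stands clear of both pads. I'll lift, close the fingers and move over the button.

```bash
python3 -m handwheel '[[0.58,0,0,0.03,0],[0.58,0,0,0.07,0],[0.58,0,0,0.105,0],[0.58,0,0,0.105,0]]'; python3 -m handwheel '[[1,0.03,0.035,0,0],[1,0.06,0.07,0,0],[1,0.09,0.105,0,0],[1,0.102,0.11,0,0],[1,0.102,0.11,0,0]]';  python3 - <<'E'
from h import *
c=viewer.camera("wrist");cv2.imwrite("pics/w11.png",c["color"])
s=viewer.camera("scene");crop(s["color"],185,150,345,300,4,"pics/s11.png")
o=get_obs();print(o["ee_pos"],o["opening"])
E
```

```text
time: 14.15
ee_pos: [0.4834, -0.0906, 0.238]
tcp_rot: [179.3, -0.1, 69.7]
wrist_force: [0.1, 0.8, -0.1]
opening: 0.0359
time: 14.65
ee_pos: [0.5863, 0.0209, 0.2363]
tcp_rot: [179.4, -0.1, 69.9]
wrist_force: [0.3, -0.7, -0.5]
opening: -0.0001
[0.58496122 0.01931515 0.23735517] 0.00010960233722527015
```

View pics/w11.png

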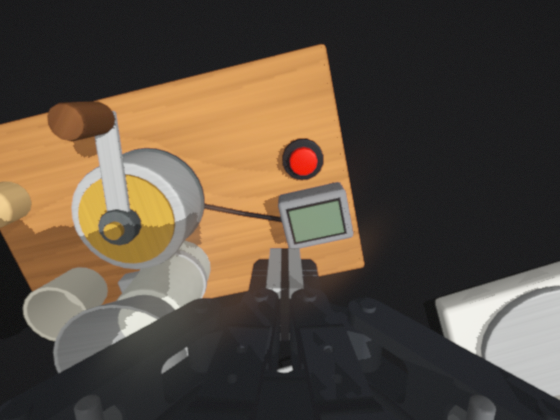

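View pics/s11.png

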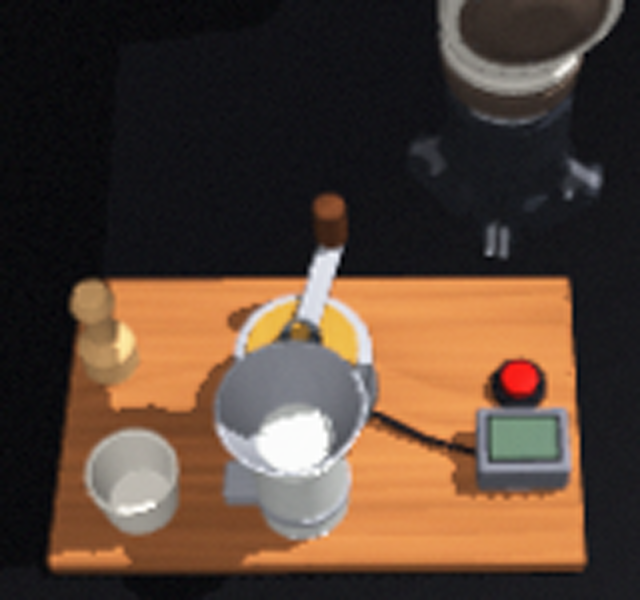

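The button top is at (303,161), the knob top at about (72,121) and the hub at (118,226). I'll measure again from here.

Run:
```python
from h import *
c=viewer.camera("wrist");im=c["color"].astype(int)
m=((im[...,2]>180)&(im[...,1]<70)&(im[...,0]<70)).astype(np.uint8)
n,l,st,ce=cv2.connectedComponentsWithStats(m);i=1+st[1:,4].argmax();print(ce[i],st[i]);print(ray(c,*ce[i],.042))
s=viewer.camera("scene");im=s["color"].astype(int)
m=((im[...,2]>150)&(im[...,1]<70)&(im[...,0]<70)).astype(np.uint8)
n,l,st,ce=cv2.connectedComponentsWithStats(m);i=1+st[1:,4].argmax();print(ce[i],st[i]);print(ray(s,*ce[i],.042))
print("knob",ray(c,72,121,.157),ray(s,185+329/4,150+204/4,.157))
o=get_obs();print(o["ee_pos"],o["tcp_rot"])
```

```text
[304.89552239 161.62873134] [292 148  27  27 536]
[0.58340012 0.04220071 0.042     ]
[314.57894737 243.71929825] [311 240   9   8  57]
[0.58151768 0.04445638 0.042     ]
knob [ 0.48312737 -0.08788117  0.157     ] [ 0.48159836 -0.08723131  0.157     ]
[0.58474137 0.01870699 0.23816328] [ 1.79332779e+02 -8.85305838e-02  6.96850923e+01]
```

Both views agree on the button at (0.583, 0.043), and the crank hasn't moved. I'll descend to it.

```bash
python3 -m handwheel '[[1,-0.0018,0.0235,0,0],[1,-0.0018,0.0235,-0.04,0],[1,-0.0018,0.0235,-0.09,0],[1,-0.0018,0.0235,-0.14,0],[1,-0.0018,0.0235,-0.18,0]]'; python3 -m handwheel '[[1,0,0,0,0],[1,0,0,0,0]]'
python3 - <<'E'
from h import *
c=viewer.camera("wrist");crop(c["color"],140,100,420,310,2.8,"pics/w12.png");o=get_obs();print(o["ee_pos"])
E
```

```text
time: 15.35
ee_pos: [0.5815, 0.0412, 0.0559]
tcp_rot: [179.4, -0.1, 69.6]
wrist_force: [1.0, 0.5, -0.6]
opening: -0.0002
time: 15.55
ee_pos: [0.5809, 0.0405, 0.0568]
tcp_rot: [179.4, -0.1, 69.6]
wrist_force: [-0.2, -0.0, 0.1]
opening: -0.0002
[0.58214314 0.04077175 0.05843438]
```

View pics/w12.png

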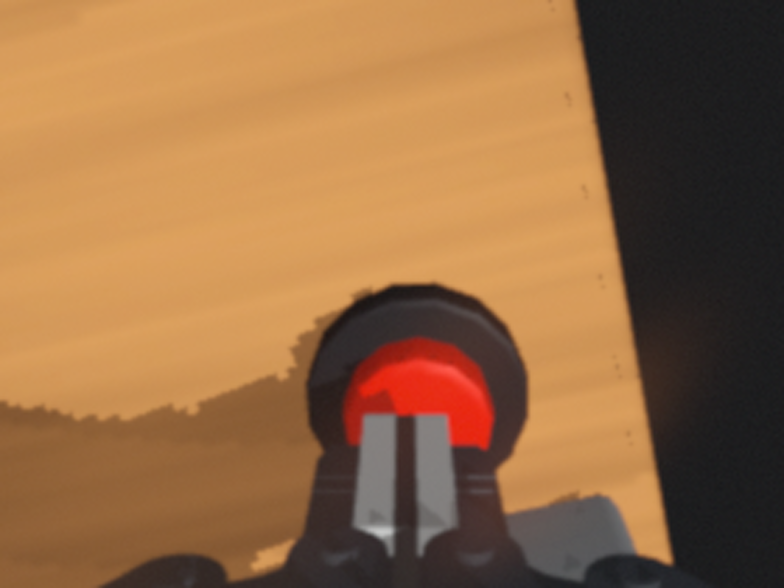

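The fingers are over the button, about 2 mm left of its centre. I'll correct that and press.

```bash
python3 -m handwheel '[[1,0.001,0.002,-0.006,0],[1,0.001,0.002,-0.012,0],[1,0.001,0.002,-0.015,0],[1,0.001,0.002,-0.017,0],[1,0.001,0.002,-0.017,0]]'
```

```text
time: 16.1
ee_pos: [0.5832, 0.0428, 0.0415]
tcp_rot: [179.2, -0.1, 69.6]
wrist_force: [0.1, 0.2, 1.8]
opening: -0.0003
```

```bash
python3 -m handwheel '[[1,0,0,-0.0015,0],[1,0,0,-0.003,0],[1,0,0,-0.003,0]]'
```

```text
time: 16.4
ee_pos: [0.5833, 0.0428, 0.0385]
tcp_rot: [179.2, -0.1, 69.6]
wrist_force: [-1.1, -0.0, 2.9]
opening: -0.0002
```

Spring contact. I'll press to full depth in small steps.

```bash
python3 -m handwheel '[[1,0,0,-0.001,0],[1,0,0,-0.0018,0],[1,0,0,-0.0018,0]]'
```

```text
time: 16.7
ee_pos: [0.5833, 0.0429, 0.0367]
tcp_rot: [179.2, -0.1, 69.6]
wrist_force: [-1.2, 0.6, 5.2]
opening: -0.0001
```

```bash
python3 -m handwheel '[[1,0,0,-0.0006,0],[1,0,0,-0.001,0],[1,0,0,-0.001,0]]'
python3 - <<'E'
from h import *
o=get_obs();print(o["ee_pos"],o["wrist_force"])
E
```

```text
time: 17.0
ee_pos: [0.5833, 0.0428, 0.0361]
tcp_rot: [179.2, -0.1, 69.6]
wrist_force: [-2.0, -0.4, 6.2]
opening: 0.0003
[0.5833374  0.04283968 0.03609257] [-1.95598396 -0.43277578  6.23968951]
```

```bash
python3 -m handwheel '[[1,0,0,-0.0008,0],[1,0,0,-0.0008,0],[1,0,0,-0.0008,0]]'
```

```text
time: 17.3
ee_pos: [0.5833, 0.0429, 0.036]
tcp_rot: [179.2, -0.2, 69.6]
wrist_force: [-4.5, -0.5, 9.6]
opening: 0.0001
```

The button has bottomed out: z is stuck at 0.036 while the force climbs. I'll release it and lift clear.

```bash
python3 -m handwheel '[[1,0,0,0.01,0],[1,0,0,0.05,0],[1,0,0,0.1,0],[1,0,0,0.15,0],[1,0,0,0.2,0]]'; python3 -m handwheel '[[1,-0.0055,-0.024,0,0],[1,-0.0055,-0.024,0,0],[1,-0.0055,-0.024,0,0],[1,-0.0055,-0.024,0,0]]';  python3 - <<'E'
from h import *
c=viewer.camera("wrist");cv2.imwrite("pics/w13.png",c["color"])
s=viewer.camera("scene");crop(s["color"],185,150,345,300,4,"pics/s13.png")
o=get_obs();print(o["ee_pos"],o["wrist_force"],np.abs(o["qd"]).max())
im=c["color"].astype(int)
m=((im[...,2]>180)&(im[...,1]<70)&(im[...,0]<70)).astype(np.uint8)
n,l,st,ce=cv2.connectedComponentsWithStats(m);i=1+st[1:,4].argmax();print(ce[i],st[i],ray(c,*ce[i],.042))
E
```

```text
time: 17.8
ee_pos: [0.5829, 0.0428, 0.2381]
tcp_rot: [179.2, -0.2, 69.6]
wrist_force: [0.7, 0.7, -0.2]
opening: -0.0
time: 18.2
ee_pos: [0.5771, 0.0192, 0.2369]
tcp_rot: [179.3, -0.1, 69.6]
wrist_force: [0.8, -0.1, -1.1]
opening: -0.0
[0.57716325 0.01929647 0.23702319] [ 0.1747788   0.18468382 -0.50111763] 0.15267896269356693
[307.29847909 168.20532319] [295 155  26  27 526] [0.58322589 0.04217231 0.042     ]
```

View pics/w13.png

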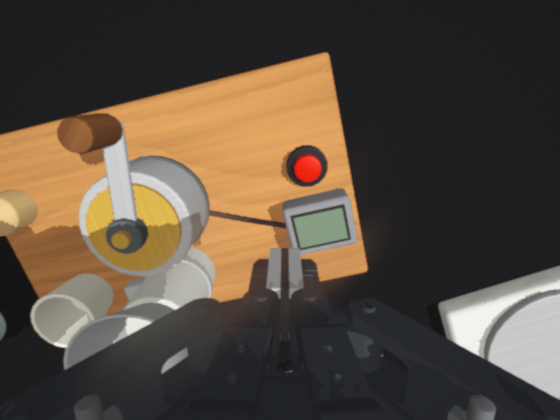

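View pics/s13.png

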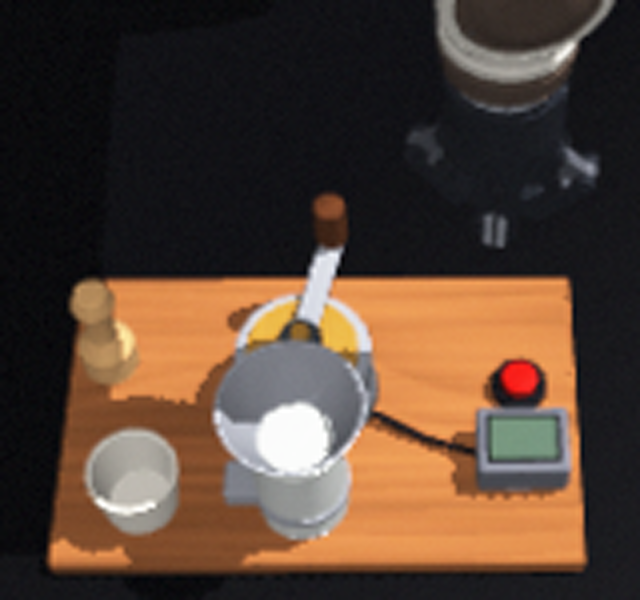

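The scene view matches the one from before the press. The knob is still at crop (329,204), the button is up at (520,380), and the cup and tamper haven't moved. The arm is clear of everything.

```bash
python3 -c "
from workcell import job_done
print(job_done())"
```

```text
the job is handed in; nothing more can be done
None
```

I felt both ends of the crank's play, left the crank in the middle, pressed the zero button fully down and let it come up. The job is handed in, at about 18 s on the robot's clock; no verdict was reported.

- **Play:** With the open jaws around the knob, the gears resisted clockwise at about 5.8 N and counterclockwise at about 7 N. Both are below the 10 N the geartrain holds. The play came out at about 29.4 mm of knob travel, inside the 20–40 mm given.
- **Middle:** I pushed the crank back to the computed middle, with the tool within about 0.2 mm of its target. I then moved the jaws off so that neither pad touched the knob, and lifted straight up.
- **Button:** It stopped at z = 0.036 m, the full 6 mm down, while the force rose to about 9.6 N, then I released it.
- **Last checks:** The final pictures show the knob where I left it, the button up at its earlier position, and the cup and tamper unmoved. I didn't re-check the springform, bowl, tip case, jar or spatula, but the arm never went near them. The arm was almost at rest and touching nothing.
- **One disagreement:** The camera put the knob about 3 mm in y from where the tool readings had it. The allowed error is 3.6 mm and the camera calibration is good to about 2 mm. I relied on the tool readings because they measured both ends and the middle the same way.

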